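Roll the fallen flagon until its finger loop is on top, then stand it up by the loop

ROBOT

A 6-joint arm with a two-finger parallel gripper is mounted at the origin on the work surface. World frame = base frame: x ahead of the robot, y to its left, z up, the work surface at z = 0. Lengths are in m, angles in rad, forces in N, time in s.
With the tool pointing down it reaches from about 0.3 to 0.95 m from the base axis. Payload 3.1 kg.
Tool frame: the origin (TCP) lies between the finger pads; the fingertips stand ahead of it and the grasp point (between the pads) lies 8 mm behind it (tip_reach is the z of the fingertips in the tool frame, in m); z points along the fingers, y is the line along which they close (so a half turn about z gives the same grasp; the last joint's range is limited). The gripper opens to 85 mm and grips with 20 to 120 N. Pads are 22 mm wide; open, the fingers measure 114 mm over their backs; the gripper's body (76 mm by 85 mm) begins 54 mm behind the grasp point. The pads swing forward as they close: fully open they stand 13 mm farther back than shut.
Start: joints at [-1.216, 0.308, 1.634, -0, 1.2, -0.07], TCP at [0.258, -0.569, 0.242] pointing down, gripper open.
Joint ranges: [-3.06, 3.06], [-0.79, 1.96], [0.05, 2.63], [-1.19, 4.34], [0.05, 2.64], [-2.94, 2.94]. Speed limits (rad/s): [2.79, 2.79, 3.14, 3.14, 3.14, 3.14].

INTERFACE

Orientations are given as a unit quaternion [w, x, y, z].
In Python, from plant import * gives the robot as it stands.
- The arm moves only by the tool servo_tool, never from a script. Its argument "motion" is a list of rows, each a list of 5 numbers: the shift along the tool's x, y, z in m, then the turn about the tool's z in degrees, then the gripper's target within -1 to 1 (fully open at 1, half-way at 0, shut at -1). In form: [[tx, ty, tz, turn, grip], ...]. A call has 1 to 20 rows; each row shifts and turns the commanded pose from where the row before left it, along the tool's axes as they then stand; what a row does not reach is not made up. A row lasts 1/10 s, in which the tool goes at most 50 mm and 8.59 degrees, less where a joint would pass 70% of its speed; a pose out of reach is approached as far as the arm can. A call with a gripper value outside its range is refused whole. The fingers move at their own pace and stop on an object; "newtons" is the grip in N (left out, the last holds). Time passes only in rows, so rows that do not move let the fingers close. It gives the time, the measured TCP pose, the force, the opening and the grip force at its end, in the units of the state.
- get_obs(): the state, without advancing time (a new reading comes with each control period).
- grab_frame(name): name is "scene" or "top" or "wrist"; returns a dict with "pixels" (480x640x3 uint8, red, green, blue), "mtx" (3x3 intrinsics, pixels), "D" ([k1, k2, p1, p2, k3] as OpenCV has them; the pictures are not rectified), "extrinsics" (4x4, takes a point from world to camera coordinates); the wrist camera has in their place "hand_eye" (4x4, takes a point from camera to tool coordinates, whose origin is the TCP and whose axes are the flange's). Camera axes: x right, y down, z forward; pixel columns grow to the right and rows downward; lengths in m; the calibration is good to about 2 mm. A picture is of the moment at which its call begins: read the wrist's pose just before it. There is no depth.
- job_done(): hands the job in; it is judged then, once.
The state is a dict: "time_s": time; "qpos": joint angles; "joint_velocities": joint speeds; "tau": joint torques, N m; "position": TCP position; "tcp_rot": TCP orientation; "contact_force": force on the tool from outside, world axes, zero at the start; "wrist_torque": the same for the moment, N m; "finger_gap": finger opening in m; "gripper_force": force on a finger pad.
Only numpy, scipy, OpenCV 4.12 (cv2) and the standard library are available. Lean on these libraries where they do the work, as an engineer would, in place of code of your own. Each camera call takes 0.05 s, during which the arm holds its last target. There are 200 camera calls.

TASK

The green glass flagon has fallen over on the cork mat and is too fat to grip round the body. Roll it along the mat until its finger loop points straight up and let it lie still there, untouched; then stand it upright on its base by lifting it by the loop, let go, and leave the dish rack, the saucepan and the stool where they are. It is glass: never drop it or let it fall over.

Things in the scene. Friction and masses are not known exactly. Their poses are not given: they have to be found in the camera images.
- flagon: Green glass flagon, 190 mm tall, lying on its side on the mat, cap away from the robot; 0.35 to 0.65 kg. Body 92 mm in diameter up to 105 mm from the base, then narrowing to a 31 mm neck at 140 mm. Origin: centre of the base's underside. z axis: along the bottle from base to cap (horizontal while it lies, up when it stands). Its x and y axes have no fixed relation to the loop.
- flagon_mid (a point): On the bottle's axis, half way along its round body (52.5 mm from the base); 46 mm above the mat while it lies. It rolls without slipping, 46 mm per rad, and rests at any roll angle, but runs on: about 6 mm after a push at 60 mm/s, 25 mm at 120 mm/s, more if struck. A finger on its side above mid height can jam it by friction; one leaned in, its tip touching below mid height, rolls it.
- flagon_loop: Steel finger loop clamped fast on the flagon's neck: 10 mm round bar bent into an ear. Origin: centre of the ear's outer straight bar (20 mm long, parallel to the bottle), 38 mm from the bottle's axis, 150 mm from the base. x axis: from the bottle's axis out through the bar (up when the loop is on top); z axis: base to cap. It never reaches the mat. Gripped, the bar can pivot between the pads.
- flagon_cap (a point): Centre of the top of the white ribbed twist cap, on the bottle's axis, 190 mm from the base. The cap is 35 mm in diameter, 18 mm high, and stays shut. Once the flagon stands, the cap's top is 40 mm higher than the loop's origin and its side 20 mm from it. A light grip on the loop (about 8 N) lets the bottle pivot and tip up on its base's lower edge; a hard one holds it from turning.
- mat_centre (a point): Centre of the upper face of the cork mat, fixed on the table, 4 mm thick. x axis: away from the robot (the mat's depth, 360 mm); y axis: to the left (its width, 460 mm); z up. The flagon starts parallel to that x axis, within 0.1 rad.
- dish_rack: Bystander: pine toy dish rack 190 x 130 x 132 mm with three white plates standing in its slots. Origin: centre of its underside.
- saucepan: Bystander: steel toy saucepan, 110 mm in diameter, 58 mm high, with a handle reaching 162 mm from its middle along its own -x, 67 mm high at its end. Origin: centre of its underside.
- stool: Bystander: red plastic toy stool, 130 mm high, seat 124 mm in diameter. Origin: centre of its underside.
Mind the look-alikes: they are no part of the job. Leave any purple or yellow look-alike of the flagon alone.

How it is judged:
By the outcome, as a careful person would: the job done as asked, in the order asked, and still so for the second after the job is handed in, with the robot touching nothing.
It also fails if it takes over 69 s, if anything falls off the work surface, if the arm or the gripper's body presses on something with over 40 N, if the wrist force passes 120 N, or if a joint passes its speed limit or range.

## Working session

There is one attempt and no reset: what is moved stays moved. The work goes in short steps, Python scripts to look and compute and a tool call to move; the robot and the scene stay as the last step left them, time stands still between calls to the robot, and variables do not carry over. Pictures are saved under pics/ and viewed, at most 10 in all, crops included, and the job is handed in when it is done.

Besides the shell and the picture viewer there is one more tool, called by a JSON object that holds its "name" and its "arguments". servo_tool: Moves the arm, as the interface text tells. Its arguments: {"type":"object","properties":{"motion":{"type":"array"},"newtons":{"type":"number"}},"required":["motion"]}

```bash
ls; mkdir -p pics; cat > h.py <<'E'
from plant import *
import numpy as np, cv2
from scipy.spatial.transform import Rotation as R
def T_tool():
    o=get_obs(); q=o["tcp_rot"]; T=np.eye(4); T[:3,:3]=R.from_quat([q[1],q[2],q[3],q[0]]).as_matrix(); T[:3,3]=o["position"]; return T
def snap(name,fn):
    T=T_tool(); f=grab_frame(name); cv2.imwrite(fn,cv2.cvtColor(f["pixels"],cv2.COLOR_RGB2BGR))
    C=T@f["hand_eye"] if name=="wrist" else np.linalg.inv(f["extrinsics"])
    np.savez(fn+".npz",C=C,K=f["mtx"],D=f["D"]); return f
def ray(fn,uv):
    d=np.load(fn+".npz"); p=cv2.undistortPoints(np.array([[uv]],float),d["K"],d["D"])[0,0]
    return d["C"][:3,3], d["C"][:3,:3]@np.array([p[0],p[1],1.])
def at_z(fn,uv,z):
    o,r=ray(fn,uv); return o+r*(z-o[2])/r[2]
def proj(fn,P):
    d=np.load(fn+".npz"); W=np.linalg.inv(d["C"]); return cv2.projectPoints(np.atleast_2d(P).astype(float),cv2.Rodrigues(W[:3,:3])[0],W[:3,3],d["K"],d["D"])[0][:,0]
def tri(obs):
    A=np.zeros((3,3));b=np.zeros(3)
    for fn,uv in obs:
        o,r=ray(fn,uv); r=r/np.linalg.norm(r); M=np.eye(3)-np.outer(r,r); A+=M;b+=M@o
    return np.linalg.solve(A,b)
E
python3 - <<'E'
from h import *
snap("top","pics/top0.png");snap("scene","pics/scene0.png")
a=get_obs();print(a); print(T_tool().round(3))
for n in("top","scene"):
  d=np.load(f"pics/{n}0.png.npz");print(d["C"].round(3))
a=cv2.imread("pics/top0.png");
E
```

```text
pics
{'time_s': 0.1, 'qpos': array([-1.21570568e+00,  3.08932879e-01,  1.63509725e+00,  1.11077840e-05,
        1.19968596e+00, -6.97141626e-02]), 'joint_velocities': array([-0.00033397, -0.002383  , -0.00216662,  0.00173964,  0.00068809,
        0.00189326]), 'tau': array([-1.31492907e-03, -4.16409516e+01, -2.77644521e+01, -8.95442167e-05,
        4.01557641e-03,  1.84324296e-05]), 'position': array([ 0.25730191, -0.56876895,  0.24113448]), 'tcp_rot': array([-1.05166254e-03,  9.77527163e-01,  2.10806829e-01, -1.45859855e-04]), 'contact_force': array([-0.64118874,  0.91051041,  0.31893284]), 'wrist_torque': array([-0.04041963,  0.01287933, -0.01112339]), 'gripper_force': 0.0, 'finger_gap': 0.08507517156787464}
[[ 0.911  0.412 -0.001  0.257]
 [ 0.412 -0.911  0.002 -0.569]
 [ 0.    -0.002 -1.     0.241]
 [ 0.     0.     0.     1.   ]]
[[-0.014 -0.993  0.116  0.216]
 [-1.     0.011 -0.026  0.014]
 [ 0.024 -0.116 -0.993  1.514]
 [ 0.     0.     0.     1.   ]]
[[-0.737  0.502 -0.452  1.184]
 [ 0.676  0.559 -0.48   0.815]
 [ 0.012 -0.659 -0.752  1.371]
 [ 0.     0.     0.     1.   ]]
```

View pics/top0.png

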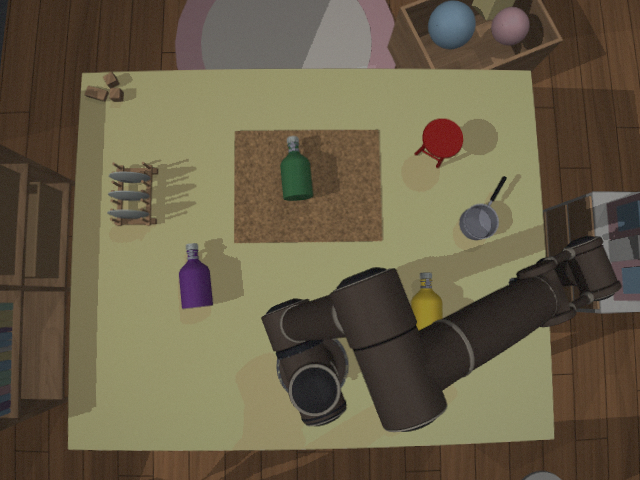

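View pics/scene0.png

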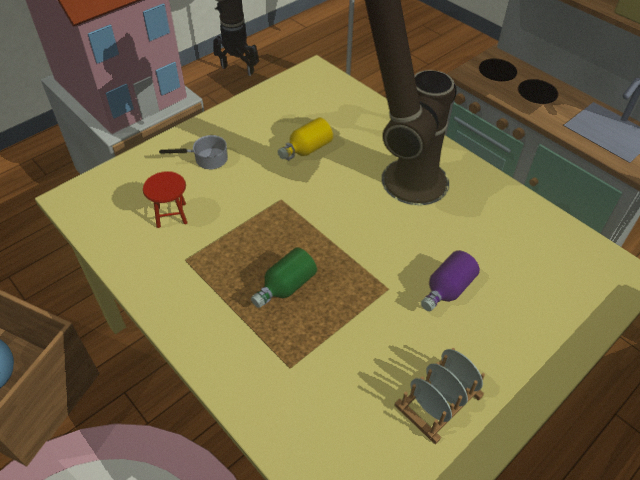

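The top view shows the green flagon lying on the mat at (296,175) with its cap at (292,142). The purple (195,280) and yellow (427,300) bottles are look-alikes off the mat, so the green one is the target. I can't see the loop at this scale, so I'll enlarge both views.

```bash
python3 - <<'E'
from h import *
t=cv2.imread("pics/top0.png")[125:215,260:335];s=cv2.imread("pics/scene0.png")[240:315,240:325]
f=lambda a:cv2.resize(a,(400,480),interpolation=cv2.INTER_CUBIC)
cv2.imwrite("pics/c0.png",np.clip(np.hstack([f(t),f(s)]).astype(float)*1.6,0,255).astype(np.uint8))
F="pics/top0.png"
print("mat corners",[at_z(F,u,.004).round(3) for u in((235,130),(379,129),(383,241),(234,242))])
print("base",at_z(F,(298,199),.05).round(3),"cap",at_z(F,(293,139),.05).round(3))
# wide: ends of body
print("stool",at_z(F,(442,138),.13).round(3),"pan",at_z(F,(478,222),.03).round(3),"rack",at_z(F,(131,195),.06).round(3))
E
```

```text
mat corners [array([0.737, 0.235, 0.004]), array([ 0.737, -0.225,  0.004]), array([ 0.376, -0.227,  0.004]), array([0.378, 0.235, 0.004])]
base [0.502 0.036 0.05 ] cap [0.691 0.049 0.05 ]
stool [ 0.667 -0.392  0.13 ] pan [ 0.429 -0.522  0.03 ] rack [0.519 0.541 0.06 ]
```

View pics/c0.png

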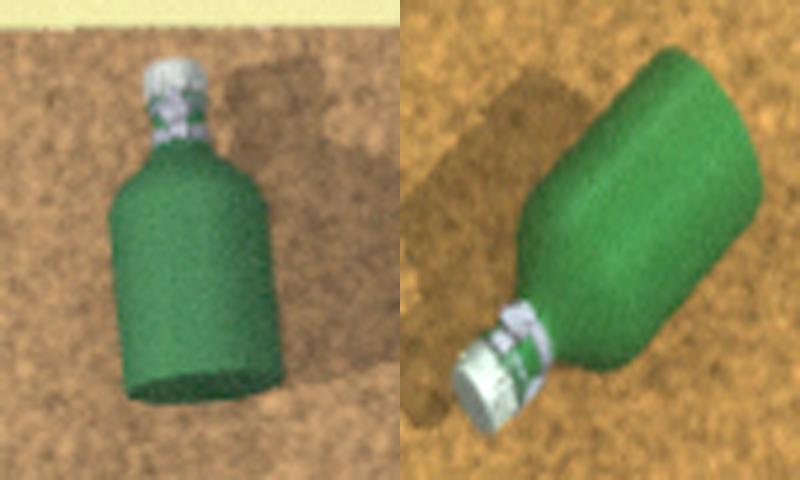

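```bash
python3 - <<'E'
from h import *
# axis fit: base centre z .05
b=np.array([.5025,.037,.05]); a=np.array([.189,.013,0]); a/=np.linalg.norm(a); l=np.cross([0,0,1],a)
for r in range(-180,180,30):
    c=np.cos(np.radians(r))*np.array([0,0,1])+np.sin(np.radians(r))*l  # + = toward left(+y)
    P=[b+a*.14+c*.038,b+a*.16+c*.038]
    t=(proj("pics/top0.png",P)-[260,125])*[400/75,480/90]; s=(proj("pics/scene0.png",P)-[240,240])*[400/85,480/75]+[400,0]
    print(r,t.round().tolist(),s.round().tolist())
P=[b,b+a*.19]
print((proj("pics/top0.png",P)-[260,125])*[400/75,480/90],(proj("pics/scene0.png",P)-[240,240])*[400/85,480/75]+[400,0])
d=grab_frame("wrist");print(d["hand_eye"].round(3),d["mtx"].round())
E
```

```text
-180 [[183.0, 174.0], [181.0, 141.0]] [[539.0, 368.0], [513.0, 396.0]]
-150 [[215.0, 169.0], [213.0, 136.0]] [[516.0, 335.0], [490.0, 363.0]]
-120 [[239.0, 161.0], [236.0, 128.0]] [[498.0, 297.0], [472.0, 325.0]]
-90 [[247.0, 151.0], [245.0, 117.0]] [[490.0, 264.0], [464.0, 292.0]]
-60 [[238.0, 142.0], [236.0, 108.0]] [[494.0, 244.0], [467.0, 272.0]]
-30 [[214.0, 137.0], [211.0, 103.0]] [[509.0, 243.0], [483.0, 271.0]]
0 [[180.0, 137.0], [177.0, 102.0]] [[532.0, 262.0], [505.0, 290.0]]
30 [[146.0, 142.0], [144.0, 108.0]] [[556.0, 295.0], [530.0, 324.0]]
60 [[123.0, 151.0], [120.0, 117.0]] [[574.0, 335.0], [548.0, 364.0]]
90 [[116.0, 161.0], [113.0, 127.0]] [[582.0, 368.0], [556.0, 398.0]]
120 [[126.0, 169.0], [123.0, 136.0]] [[577.0, 387.0], [551.0, 416.0]]
150 [[151.0, 174.0], [148.0, 141.0]] [[561.0, 387.0], [536.0, 416.0]]
[[200.29180483 393.98905996]
 [175.01482243  72.19995638]] [[709.14587411 124.51377115]
 [469.83817532 387.73211947]]
[[ 0.001 -0.956 -0.292  0.075]
 [ 1.     0.     0.001 -0.001]
 [-0.    -0.292  0.956 -0.131]
 [ 0.     0.     0.     1.   ]] [[331.   0. 320.]
 [  0. 331. 237.]
 [  0.   0.   1.]]
```

{"name": "servo_tool", "arguments": {"motion": [[0,0,0,8.1,-1],[0,0,0,8.1,-1],[0,0,0,8.1,-1],[0.0208,-0.0423,0,0,-1],[0.0208,-0.0423,0,0,-1],[0.0208,-0.0423,0,0,-1],[0.0208,-0.0423,0,0,-1],[0.0208,-0.0423,0,0,-1],[0.0208,-0.0423,0,0,-1],[0.0208,-0.0423,0,0,-1],[0.0208,-0.0423,0,0,-1],[0.0208,-0.0423,0,0,-1],[0.0208,-0.0423,0,0,-1],[0.0208,-0.0423,0,0,-1],[0.0208,-0.0423,0,0,-1],[0.0208,-0.0423,0,0,-1],[0.0208,-0.0423,0,0,-1],[0.0208,-0.0423,0,0,-1],[0.0208,-0.0423,0,0,-1],[0.0208,-0.0423,0,0,-1]]}}

```text
time_s: 2.15
position: [0.611, 0.1517, 0.2419]
tcp_rot: [0.0, 1.0, 0.0, -0.0]
contact_force: [1.0, -1.0, 0.0]
finger_gap: 0.0
gripper_force: 0.0
```

{"name": "servo_tool", "arguments": {"motion": [[0,0,0.03,0,-1],[0,0,0.03,0,-1],[0,0,0.03,0,-1],[0,0,0,0,-1]]}}

```text
time_s: 2.55
position: [0.6061, 0.1493, 0.1465]
tcp_rot: [0.001, 1.0, 0.001, -0.006]
contact_force: [-0.8, 0.6, 0.2]
finger_gap: -0.0001
gripper_force: 0.0
```

```bash
python3 - <<'E'
from h import *
import plant
snap("wrist","pics/w1.png"); print(T_tool().round(3), [ (k,getattr(plant,k)) for k in dir(plant) if not k.startswith('_') and not callable(getattr(plant,k))])
E
```

```text
[[ 1.     0.001 -0.007  0.608]
 [ 0.001 -1.    -0.001  0.15 ]
 [-0.007  0.001 -1.     0.149]
 [ 0.     0.     0.     1.   ]] [('tip_reach', 0.011)]
```

View pics/w1.png

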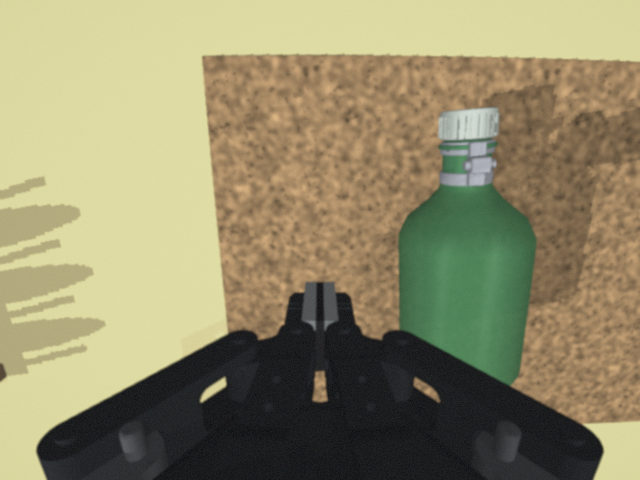

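{"name": "servo_tool", "arguments": {"motion": [[0,0,0,-8.5,0.2],[0,0,0,-8.5,0.2],[0,0,0,-8.5,0.2],[0,0,0,-8.5,0.2],[0,0,0,-8.5,0.2],[0,0,0,-8.5,0.2],[0,0,0,-8.5,0.2],[0,0,0,-8.5,0.2],[0,0,0,-8.5,0.2],[0,0,0,-8.5,0.2],[0,0,0,-5,0.2],[-0.01,-0.027,0.02,0,0.2],[-0.01,-0.026,0.02,0,0.2],[0,0,0.02,0,0.2],[0,0,0.02,0,0.2],[0,0,0.02,0,0.2],[0,0,0.003,0,0.2],[0,0,0,0,0.2]]}}

```text
time_s: 4.4
position: [0.5586, 0.1299, 0.0504]
tcp_rot: [0.0, 0.707, 0.707, 0.001]
contact_force: [-0.8, 0.6, 0.7]
finger_gap: 0.0511
gripper_force: 0.0
```

```bash
python3 - <<'E'
from h import *
snap("wrist","pics/w2.png"); o=get_obs(); print(T_tool().round(3),o["finger_gap"],o["qpos"].round(2))
E
```

```text
[[-0.001  1.     0.003  0.559]
 [ 1.     0.001  0.     0.13 ]
 [ 0.     0.003 -1.     0.051]
 [ 0.     0.     0.     1.   ]] 0.05124107946843362 [0.15 0.46 1.87 0.   0.81 0.15]
```

View pics/w2.png

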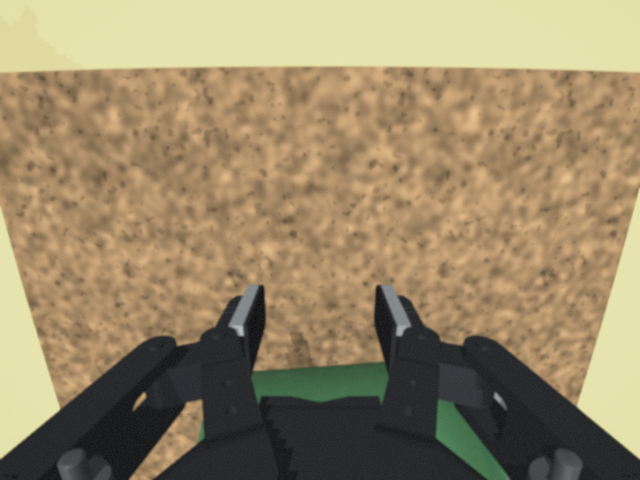

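{"name": "servo_tool", "arguments": {"motion": [[-0.008,0,0.009,0,0.2],[-0.008,0,0,0,0.2],[-0.005,0,0,0,0.2],[-0.005,0,0,0,0.2],[-0.005,0,0,0,0.2],[-0.005,0,0,0,0.2],[-0.005,0,0,0,0.2],[-0.005,0,0,0,0.2],[-0.005,0,0,0,0.2],[-0.005,0,0,0,0.2],[-0.005,0,0,0,0.2],[-0.005,0,0,0,0.2],[-0.005,0,0,0,0.2],[-0.003,0,0,0,0.2]]}}

```text
time_s: 5.85
position: [0.5577, 0.0553, 0.0403]
tcp_rot: [0.0, 0.707, 0.707, -0.0]
contact_force: [-0.1, 0.3, -0.2]
finger_gap: 0.051
gripper_force: 0.0
```

```bash
python3 - <<'E'
from h import *
o=get_obs();print(o["position"].round(3),o["contact_force"].round(1))
f=lambda a:cv2.resize(a,(400,480),interpolation=cv2.INTER_CUBIC)
snap("top","pics/top1.png");snap("scene","pics/scene1.png")
t=cv2.imread("pics/top1.png")[125:215,260:335];s=cv2.imread("pics/scene1.png")[220:310,220:295]
cv2.imwrite("pics/c1.png",np.clip(np.hstack([f(t),f(s)]).astype(float)*1.6,0,255).astype(np.uint8))
E
```

```text
[0.558 0.055 0.04 ] [-0.1  0.3 -0.2]
```

View pics/c1.png

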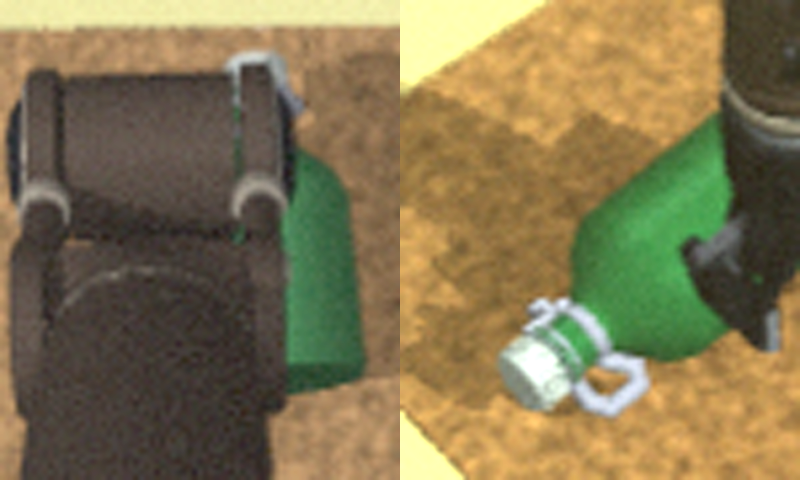

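```bash
python3 - <<'E'
from h import *
for y in(-.002,-.008):
  b=np.array([.5025,y-.005,.05]); a=np.array([.189,.013,0]); a/=np.linalg.norm(a); l=np.cross([0,0,1],a)
  f=lambda P:((proj("pics/scene1.png",P)-[220,220])*480/90+[400,0]).round().tolist()
  print("cap",f([b+a*.19]))
  for r in range(60,180,15):
    c=np.cos(np.radians(r))*np.array([0,0,1])+np.sin(np.radians(r))*l
    print(r,f([b+a*.14+c*.038,b+a*.16+c*.038]))
E
```

```text
cap [[531.0, 375.0]]
60 [[647.0, 331.0], [618.0, 355.0]]
75 [[654.0, 346.0], [624.0, 370.0]]
90 [[656.0, 359.0], [627.0, 383.0]]
105 [[656.0, 369.0], [626.0, 393.0]]
120 [[651.0, 376.0], [622.0, 399.0]]
135 [[644.0, 378.0], [615.0, 401.0]]
150 [[634.0, 376.0], [605.0, 399.0]]
165 [[622.0, 370.0], [594.0, 393.0]]
cap [[523.0, 368.0]]
60 [[640.0, 324.0], [610.0, 348.0]]
75 [[646.0, 339.0], [616.0, 363.0]]
90 [[649.0, 352.0], [619.0, 376.0]]
105 [[648.0, 362.0], [619.0, 386.0]]
120 [[644.0, 368.0], [615.0, 392.0]]
135 [[637.0, 371.0], [608.0, 394.0]]
150 [[627.0, 369.0], [598.0, 392.0]]
165 [[615.0, 363.0], [586.0, 386.0]]
```

{"name": "servo_tool", "arguments": {"motion": [[-0.005,0,0,0,0.2],[-0.005,0,0,0,0.2],[-0.005,0,0,0,0.2],[-0.005,0,0,0,0.2],[-0.005,0,0,0,0.2],[-0.005,0,0,0,0.2],[-0.005,0,0,0,0.2],[-0.005,0,0,0,0.2],[-0.005,0,0,0,0.2],[-0.005,0,0,0,0.2],[-0.005,0,0,0,0.2],[-0.005,0,0,0,0.2],[-0.005,0,0,0,0.2],[-0.005,0,0,0,0.2],[-0.005,0,0,0,0.2],[-0.005,0,0,0,0.2],[-0.003,0,0,0,0.2]]}}

```text
time_s: 7.65
position: [0.5578, -0.0277, 0.0403]
tcp_rot: [0.0, 0.707, 0.707, -0.0]
contact_force: [-0.3, -0.6, 0.1]
finger_gap: 0.0514
gripper_force: 0.0
```

```bash
python3 - <<'E'
from h import *
o=get_obs();print(o["position"].round(3),o["contact_force"].round(1))
f=lambda a:cv2.resize(a,(400,480),interpolation=cv2.INTER_CUBIC)
snap("top","pics/top2.png");snap("scene","pics/scene2.png")
t=cv2.imread("pics/top2.png")[125:215,280:355];s=cv2.imread("pics/scene2.png")[180:270,190:265]
cv2.imwrite("pics/c2.png",np.clip(np.hstack([f(t),f(s)]).astype(float)*1.6,0,255).astype(np.uint8))
E
```

```text
[ 0.558 -0.028  0.04 ] [-0.3 -0.6  0.1]
```

View pics/c2.png

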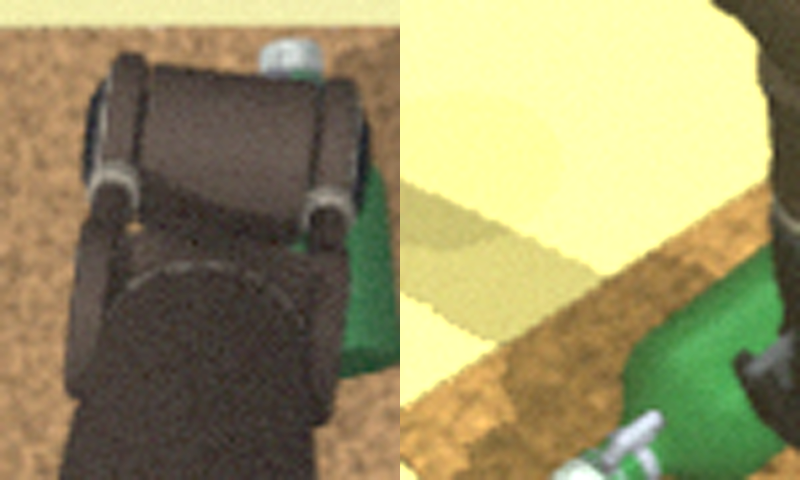

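{"name": "servo_tool", "arguments": {"motion": [[0.01,0,0,0,0.2],[0.01,0,-0.01,0,0.2],[0.0,0,-0.04,0,0.2],[0,0,-0.04,0,0.2],[0,0.02,-0.03,0,0.2],[-0.03,0.02,0,0,0.2],[-0.03,0.02,0,0,0.2],[-0.02,0,0,0,0.2],[0,0,0,0,0.2],[0,0,0,0,0.2]]}}

```text
time_s: 8.75
position: [0.6176, -0.0862, 0.1606]
tcp_rot: [-0.0, 0.707, 0.707, 0.0]
contact_force: [0.4, -0.1, 0.8]
finger_gap: 0.0511
gripper_force: 0.0
```

```bash
python3 - <<'E'
from h import *
o=get_obs();print(o["position"].round(3))
for n in("wrist","top","scene"): snap(n,f"pics/{n}3.png")
s=cv2.imread("pics/scene3.png")[200:290,170:270]; t=cv2.imread("pics/top3.png")[125:215,290:370]
w=cv2.imread("pics/wrist3.png")
# left: wrist 480x360 ; right: scene crop
c=np.zeros((600,800,3),np.uint8)
c[:360,:480]=cv2.resize(w,(480,360)); c[:240,480:800]=cv2.resize(s,(320,240)) if 0 else cv2.resize(s[:,:],(320,288))[:240]
c[240:600,480:800]=cv2.resize(t,(320,360),interpolation=cv2.INTER_CUBIC)
cv2.imwrite("pics/c3.png",np.clip(c*1.4,0,255).astype(np.uint8))
E
```

```text
[ 0.618 -0.086  0.161]
```

View pics/c3.png

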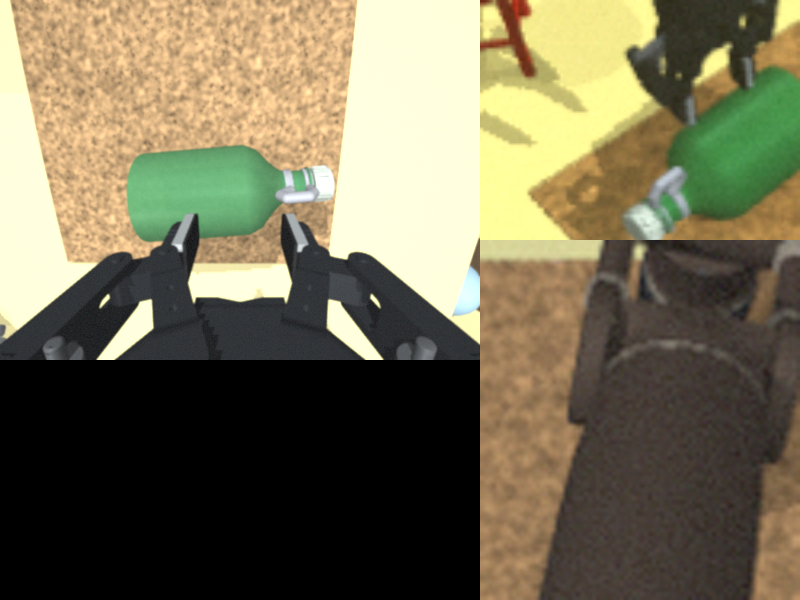

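```bash
cat > fit.py <<'E'
from h import *
from scipy.optimize import least_squares
def hull(fn,p):
    x,y,yaw=p; a=np.array([np.cos(yaw),np.sin(yaw),0]); l=np.array([-a[1],a[0],0]); k=np.array([0,0,1.])
    b=np.array([x,y,.05]); t=np.linspace(0,2*np.pi,60)
    P=[b+a*z+r*(np.cos(s)*k+np.sin(s)*l) for z,r in((0,.046),(.105,.046),(.19,.0175)) for s in t]
    return cv2.convexHull(proj(fn,P).astype(np.float32)),a,l,b
def fit(fn,E,p0):
    return least_squares(lambda p:[cv2.pointPolygonTest(hull(fn,p)[0],(float(u),float(v)),True) for u,v in E],p0,x_scale=[.01,.01,.05],diff_step=1e-3).x
def loop(fn,p,lo=-90,hi=90):
    _,a,l,b=hull(fn,p)
    for r in range(lo,hi+1,10):
        c=np.cos(np.radians(r))*np.array([0,0,1])+np.sin(np.radians(r))*l
        print(r,proj(fn,[b+a*.15+c*.038]).round(1).tolist(),(b+a*.15+c*.038).round(3))
E
python3 - <<'E'
from fit import *
fn="pics/wrist3.png"; im=cv2.imread(fn).astype(int)
E=np.array([(145,152),(190,149),(240,147),(165,240),(240,235),(128,190),(333,175),(333,190)])*4/3
# refine top/bottom edges by greenness
g=(im[...,1]-im[...,2]>12)&(im[...,1]>im[...,0]); 
ed=[]
for u in(200,250,300): 
    r=np.where(g[150:340,u])[0]+150; print(u,r.min(),r.max()); ed+=[(u,r.min()-.5)]+([(u,r.max()+.5)] if u not in(250,) else [])
r=np.where(g[260])[0]; print("left",r.min()); ed+=[(r.min(),260),(444,233),(444,250)]
for E_ in(E,np.array(ed)):
    p=fit(fn,E_,[.505,-.09,.05]); print(p.round(4), [round(cv2.pointPolygonTest(hull(fn,p)[0],tuple(map(float,e)),True),1) for e in E_])
loop(fn,p)
for u in(385,400,415): print(u,[tuple(im[v,u]) and int(im[v,u].min()) for v in range(232,285,3)])
E
```

```text
200 204 321
250 200 285
300 195 314
left 169
[ 0.5202 -0.1051  0.057 ] [0.4, -0.1, 1.0, 0.2, 2.2, 2.7, -0.0, 3.0]
[ 0.5197 -0.1061  0.0798] [0.6, 0.7, 0.6, -0.3, 0.9, 2.4, 0.2, 2.4]
-90 [[387.3, 292.6]] [ 0.672 -0.132  0.05 ]
-80 [[388.9, 295.7]] [ 0.672 -0.131  0.057]
-70 [[390.6, 297.6]] [ 0.672 -0.13   0.063]
-60 [[392.2, 298.0]] [ 0.672 -0.127  0.069]
-50 [[393.7, 296.8]] [ 0.672 -0.123  0.074]
-40 [[395.0, 293.9]] [ 0.671 -0.118  0.079]
-30 [[396.1, 289.4]] [ 0.671 -0.113  0.083]
-20 [[396.9, 283.2]] [ 0.67  -0.107  0.086]
-10 [[397.4, 275.7]] [ 0.67  -0.101  0.087]
0 [[397.6, 266.9]] [ 0.669 -0.094  0.088]
10 [[397.3, 257.3]] [ 0.669 -0.088  0.087]
20 [[396.6, 247.3]] [ 0.668 -0.081  0.086]
30 [[395.6, 237.3]] [ 0.668 -0.075  0.083]
40 [[394.2, 227.9]] [ 0.667 -0.07   0.079]
50 [[392.6, 219.4]] [ 0.667 -0.065  0.074]
60 [[390.9, 212.2]] [ 0.667 -0.061  0.069]
70 [[389.0, 206.4]] [ 0.666 -0.059  0.063]
80 [[387.2, 202.2]] [ 0.666 -0.057  0.057]
90 [[385.4, 199.7]] [ 0.666 -0.056  0.05 ]
385 [152, 162, 162, 166, 167, 149, 131, 134, 127, 154, 175, 178, 154, 98, 69, 74, 84, 82]
400 [64, 69, 75, 76, 79, 77, 78, 75, 137, 164, 180, 169, 135, 83, 81, 78, 77, 77]
415 [132, 120, 106, 95, 90, 116, 112, 122, 142, 165, 171, 157, 106, 75, 71, 76, 75, 64]
```

```bash
python3 - <<'E'
from fit import *
p=[.52,-.1056,.07]
fn="pics/scene3.png";im=cv2.imread(fn).astype(int)
loop(fn,p,-30,40)
h,a,l,b=hull(fn,p); print("cap",proj(fn,[b+.19*a]), "bar tri",tri([("pics/wrist3.png",(398,262)),(fn,(228.4,256.9))]),"cap tri",tri([("pics/wrist3.png",(444,244)),(fn,(170+(632-480)/3.2,200+222/3.2))]))
print(((im.min(2)[245:280,210:245])//10).tolist().__str__().replace('], ','\n'))
E
```

```text
-30 [[222.4, 252.1]] [ 0.671 -0.114  0.083]
-20 [[223.8, 252.6]] [ 0.671 -0.108  0.086]
-10 [[225.3, 253.5]] [ 0.67  -0.102  0.087]
0 [[226.8, 254.7]] [ 0.67  -0.095  0.088]
10 [[228.5, 256.2]] [ 0.669 -0.089  0.087]
20 [[230.1, 257.9]] [ 0.669 -0.082  0.086]
30 [[231.7, 259.7]] [ 0.668 -0.076  0.083]
40 [[233.1, 261.7]] [ 0.668 -0.071  0.079]
cap [[217.09019912 271.72917194]] bar tri [ 0.66960919 -0.09091555  0.08370579] cap tri [ 0.70873614 -0.08720929  0.06387742]
[[4, 4, 4, 4, 4, 4, 4, 5, 4, 4, 4, 4, 4, 3, 3, 4, 3, 4, 3, 4, 3, 3, 4, 4, 4, 4, 4, 5, 5, 5, 5, 5, 5, 5, 5
[4, 4, 4, 4, 4, 4, 4, 4, 4, 4, 4, 4, 4, 4, 3, 3, 3, 3, 3, 3, 3, 3, 4, 3, 4, 4, 4, 5, 5, 4, 5, 5, 5, 4, 4
[4, 4, 4, 4, 4, 4, 4, 4, 4, 4, 3, 3, 3, 3, 3, 3, 3, 4, 3, 3, 3, 3, 3, 3, 3, 4, 4, 4, 4, 5, 5, 4, 4, 4, 4
[4, 4, 4, 5, 4, 4, 4, 4, 4, 4, 4, 4, 4, 3, 3, 4, 4, 4, 3, 2, 3, 3, 3, 4, 4, 4, 4, 4, 4, 4, 5, 5, 4, 5, 4
[4, 4, 5, 4, 4, 4, 4, 4, 4, 4, 4, 4, 4, 4, 3, 4, 4, 3, 3, 3, 3, 3, 3, 4, 4, 3, 4, 4, 4, 4, 4, 4, 4, 4, 4
[4, 4, 4, 4, 4, 4, 4, 4, 4, 4, 4, 4, 4, 4, 4, 4, 4, 4, 3, 3, 3, 3, 4, 3, 4, 4, 4, 4, 4, 4, 4, 5, 5, 4,
[... 2501 characters left out ...]
 14, 13, 9, 5, 5, 5, 4, 5, 5, 5, 5, 5, 4, 5, 4, 5, 4, 4, 4, 4
[4, 4, 3, 4, 4, 4, 5, 6, 7, 7, 7, 8, 11, 13, 14, 14, 12, 7, 6, 5, 5, 5, 5, 5, 4, 5, 4, 4, 4, 5, 4, 5, 5, 4, 4
[4, 3, 3, 4, 4, 4, 5, 5, 6, 7, 7, 7, 9, 12, 12, 9, 6, 5, 5, 4, 4, 5, 5, 5, 5, 5, 4, 4, 5, 5, 4, 4, 5, 5, 5
[4, 4, 4, 4, 5, 6, 5, 5, 5, 5, 7, 7, 8, 9, 9, 5, 5, 5, 5, 5, 5, 5, 5, 5, 4, 4, 5, 4, 4, 4, 5, 5, 4, 4, 4
[4, 4, 5, 6, 5, 6, 6, 6, 5, 5, 5, 6, 5, 5, 5, 4, 5, 4, 5, 5, 5, 6, 5, 4, 4, 4, 5, 5, 4, 4, 5, 5, 4, 4, 4
[5, 5, 5, 5, 5, 5, 6, 5, 5, 5, 5, 6, 5, 5, 5, 5, 5, 5, 5, 5, 5, 4, 4, 4, 4, 5, 4, 5, 5, 5, 5, 5, 5, 5, 5
[5, 5, 5, 5, 5, 5, 5, 5, 5, 4, 5, 5, 5, 5, 6, 6, 5, 5, 5, 5, 5, 4, 4, 5, 4, 5, 5, 5, 5, 6, 5, 4, 4, 5, 5]]
```

{"name": "servo_tool", "arguments": {"motion": [[0.033,-0.03,0,0,0.2],[0.033,-0.03,0,0,0.2],[0,0,0.04,0,0.2],[0,0,0.04,0,0.2],[0,0,0.04,0,0.2],[0,0,0,0,0.2],[-0.004,0,0,0,0.2],[-0.004,0,0,0,0.2],[-0.004,0,0,0,0.2],[-0.004,0,0,0,0.2],[-0.002,0,0,0,0.2],[-0.002,0,0,0,0.2],[-0.002,0,0,0,0.2],[-0.002,0,0,0,0.2],[-0.002,0,0,0,0.2],[-0.002,0,0,0,0.2],[-0.002,0,0,0,0.2],[0,0,0,0,0.2]]}}

```text
time_s: 10.7
position: [0.5578, -0.0514, 0.0402]
tcp_rot: [-0.0, 0.707, 0.707, -0.0]
contact_force: [0.5, 0.5, 0.3]
finger_gap: 0.0512
gripper_force: 0.0
```

{"name": "servo_tool", "arguments": {"motion": [[0.01,0,0,0,0.2],[0.01,0,-0.01,0,0.2],[0,0,-0.04,0,0.2],[0,0,-0.04,0,0.2],[0,0.02,-0.03,0,0.2],[-0.03,0.02,0,0,0.2],[-0.03,0.02,0,0,0.2],[0,0,0,0,0.2],[0,0,0,0,0.2]]}}

```text
time_s: 11.6
position: [0.6178, -0.0906, 0.1606]
tcp_rot: [-0.0, 0.707, 0.707, 0.0]
contact_force: [0.2, 1.2, -0.1]
finger_gap: 0.051
gripper_force: 0.0
```

```bash
python3 - <<'E'
from fit import *
snap("wrist","pics/wrist4.png");snap("scene","pics/scene4.png");fn="pics/wrist4.png"; print(T_tool()[:3,3].round(4))
im=cv2.imread(fn).astype(int); g=(im[...,1]-im[...,2]>12)&(im[...,1]>im[...,0]); ed=[]
for u in(200,250,300):
    r=np.where(g[130:345,u])[0]+130; print(u,r.min(),r.max()); ed+=[(u,r.min()-.5)]
    if u!=250: ed+=[(u,r.max()+.5)]
r=np.where(g[250])[0]; print("left",r.min())
c=np.zeros((480,800,3),np.uint8);c[:,:480]=cv2.resize(cv2.imread(fn)[170:350,300:480],(480,480),interpolation=cv2.INTER_CUBIC)
c[:320,480:]=cv2.resize(cv2.imread("pics/scene4.png")[225:285,190:250],(320,320),interpolation=cv2.INTER_CUBIC)
cv2.imwrite("pics/c4.png",np.clip(c*1.3,0,255).astype(np.uint8))
for u in range(360,480,12): print(u,[int(im[v,u].min())//10 for v in range(200,300,3)])
E
```

```text
[ 0.6169 -0.0897  0.16  ]
200 212 328
250 208 284
300 204 321
left 172
360 [8, 9, 9, 8, 8, 8, 8, 8, 8, 6, 6, 6, 6, 6, 6, 6, 6, 6, 6, 6, 6, 6, 6, 6, 6, 6, 6, 6, 6, 5, 5, 5, 5, 6]
372 [8, 8, 8, 8, 9, 9, 9, 8, 9, 8, 8, 7, 6, 7, 6, 7, 7, 6, 7, 6, 6, 6, 6, 7, 12, 13, 13, 12, 9, 7, 7, 8, 7, 6]
384 [8, 8, 8, 8, 9, 11, 10, 7, 8, 8, 9, 10, 13, 14, 15, 16, 17, 18, 17, 17, 15, 13, 14, 13, 13, 11, 13, 16, 15, 12, 11, 9, 6, 3]
396 [9, 8, 9, 9, 8, 8, 9, 9, 8, 8, 8, 7, 6, 7, 7, 7, 7, 8, 8, 8, 8, 7, 6, 6, 6, 9, 14, 16, 17, 16, 11, 9, 11, 12]
408 [9, 9, 8, 9, 10, 10, 10, 10, 10, 9, 7, 7, 13, 14, 15, 16, 16, 15, 13, 12, 10, 10, 9, 8, 10, 12, 15, 17, 17, 15, 8, 8, 7, 5]
420 [10, 9, 8, 9, 9, 10, 9, 8, 8, 9, 17, 16, 16, 17, 15, 16, 13, 12, 11, 11, 10, 11, 12, 13, 14, 14, 13, 12, 10, 7, 6, 6, 7, 8]
432 [8, 9, 10, 9, 9, 8, 8, 9, 9, 11, 17, 16, 17, 19, 16, 20, 19, 20, 21, 19, 19, 18, 17, 17, 14, 11, 8, 8, 8, 7, 7, 7, 7, 7]
444 [8, 8, 8, 9, 9, 9, 10, 9, 9, 9, 9, 8, 7, 10, 13, 16, 17, 19, 19, 19, 18, 17, 14, 11, 9, 8, 9, 11, 12, 13, 14, 14, 15, 15]
456 [15, 16, 16, 16, 16, 16, 16, 16, 16, 16, 16, 16, 16, 16, 16, 16, 16, 16, 16, 16, 16, 16, 15, 16, 16, 16, 15, 16, 16, 15, 15, 16, 16, 16]
468 [16, 16, 16, 16, 16, 16, 16, 16, 16, 16, 15, 16, 16, 16, 16, 16, 16, 16, 16, 15, 16, 16, 15, 16, 16, 16, 16, 16, 16, 16, 16, 16, 16, 16]
```

```bash
python3 - <<'E'
from fit import *
fn="pics/wrist4.png"
E=[(200,211.5),(250,207.5),(300,203.5),(200,328.5),(300,321.5),(441,245),(441,260),(172,262)]
p=fit(fn,E,[.52,-.112,.06]);print(p.round(4),[round(cv2.pointPolygonTest(hull(fn,p)[0],tuple(map(float,e)),True),1) for e in E])
loop(fn,p,-30,30)
fs="pics/scene4.png";im=cv2.imread(fs).min(2).astype(int)//10
print('\n'.join(''.join('%3d'%x for x in r) for r in im[243:264,208:238])); loop(fs,p,-30,30)
E
```

```text
[ 0.5192 -0.1163  0.0622] [1.1, 0.2, -0.7, 0.4, 2.2, 1.5, 3.4, 4.5]
-30 [[394.1, 300.2]] [ 0.67  -0.126  0.083]
-20 [[395.1, 294.3]] [ 0.67  -0.12   0.086]
-10 [[395.7, 287.0]] [ 0.669 -0.114  0.087]
0 [[395.9, 278.4]] [ 0.669 -0.107  0.088]
10 [[395.8, 269.0]] [ 0.668 -0.1    0.087]
20 [[395.3, 259.1]] [ 0.668 -0.094  0.086]
30 [[394.5, 249.2]] [ 0.668 -0.088  0.083]
  8  8  7  6  5  4  4  4  4  5  4  4  4  4  4  4  4  4  4  3  3  3  3  4  4  4  4  5  5  5
  7  5  5  4  4  4  3  4  4  4  4  4  4  4  4  4  4  4  3  3  3  3  3  4  4  4  4  5  5  5
  5  4  4  4  4  4  4  4  4  4  4  4  4  4  4  3  3  3  3  3  3  3  3  4  3  4  4  4  5  5
  3  4  4  3  4  4  4  4  4  4  4  4  4  4  3  3  3  3  3  3  3  3  3  4  4  4  4  4  4  4
  3  4  4  4  4  4  4  4  4  4  4  4  4  4  4  3  3  3  3  3  3  3  4  4  5  4  4  4  4  4
  4  4  4  4  5  4  4  4  4  4  4  3  4  4  4  4  4  7 11 10  5  3  3  3  4  4  4  5  4  4
  4  4  4  4  4  4  4  4  4  4  4  4  4  4  4  5  9 12 13 12  9  5  4  4  4  4  4  4  4  4
  4  4  4  5  4  4  4  4  4  4  4  4  4  4  4 10 13 13 13 12 10  8  5  4  4  4  4  4  4  4
 
[... 784 characters left out ...]
 10 13 13 11  7  4  4  4  4  4  4
  4  4  4  4  4  4  4  4  4  4  5  7 10 10  9  6  5  5  5  6 11 14 13 10  5  4  4  4  4  3
  3  4  4  3  4  4  4  5  9  9  6  7  9 10 10 10  6  5  4  5  7 11 13 11  6  4  3  4  4  3
  3  3  3  3  3  4  6 10 12 13 13 12  7  8  7 11 11  5  4  5  5  9 12 11  9  4  4  4  3  3
  3  3  3  3  4  6 10 12 12 14 15 15 13  9  8  8 10  9  5  5  5  5 10 11  9  4  3  3  3  3
-30 [[220.1, 249.4]] [ 0.67  -0.126  0.083]
-20 [[221.4, 249.9]] [ 0.67  -0.12   0.086]
-10 [[222.9, 250.8]] [ 0.669 -0.114  0.087]
0 [[224.4, 252.0]] [ 0.669 -0.107  0.088]
10 [[226.0, 253.5]] [ 0.668 -0.1    0.087]
20 [[227.6, 255.2]] [ 0.668 -0.094  0.086]
30 [[229.2, 257.1]] [ 0.668 -0.088  0.083]
```

View pics/c4.png

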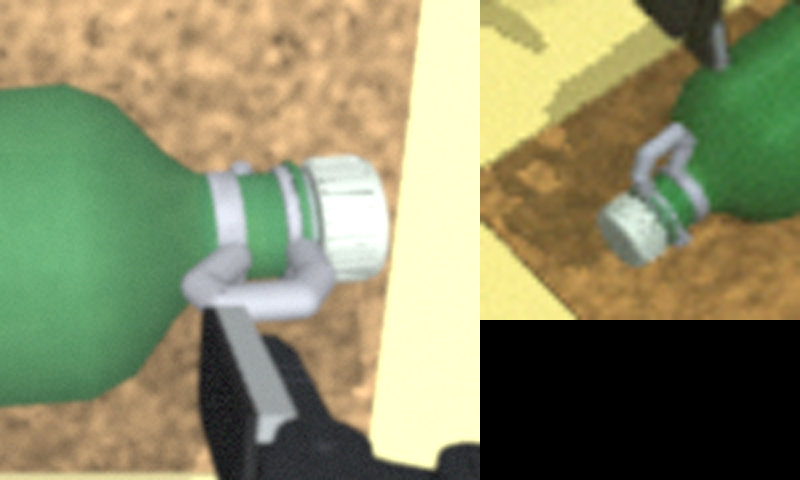

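{"name": "servo_tool", "arguments": {"motion": [[-0.01,0.026,0,0,-0.3],[-0.0095,0.0257,0,0,-0.3],[0,0,0,8.5,-0.3],[0,0,0,8.5,-0.3],[0,0,0,8.5,-0.3],[0,0,0,8.5,-0.3],[0,0,0,8.5,-0.3],[0,0,0,8.5,-0.3],[0,0,0,8.5,-0.3],[0,0,0,8.5,-0.3],[0,0,0,8.5,-0.3],[0,0,0,8.5,-0.3],[0,0,0,1.4,-0.3],[0,0,0,0,-0.3],[0,0,0,0,-0.3]]}}

```text
time_s: 13.2
position: [0.6692, -0.1099, 0.1602]
tcp_rot: [-0.0, 0.999, 0.033, -0.0]
contact_force: [0.4, 0.3, 1.0]
finger_gap: 0.0298
gripper_force: 0.0
```

```bash
python3 - <<'E'
from fit import *
fn="pics/wrist5.png"; snap("wrist",fn); T=T_tool(); print(T.round(4))
p=[.5192,-.1163,.0622]; loop(fn,p,-20,20)
print("TCP-line px", proj(fn,[(T@[0,0,.1,1])[:3],(T@[0,0,.064,1])[:3]]))
im=cv2.imread(fn); cv2.imwrite("pics/c5.png",im)
E
```

```text
[[ 9.978e-01  6.550e-02 -3.000e-04  6.693e-01]
 [ 6.550e-02 -9.978e-01  1.000e-04 -1.101e-01]
 [-3.000e-04 -2.000e-04 -1.000e+00  1.602e-01]
 [ 0.000e+00  0.000e+00  0.000e+00  1.000e+00]]
-20 [[335.7, 253.6]] [ 0.67  -0.12   0.086]
-10 [[326.0, 254.4]] [ 0.669 -0.114  0.087]
0 [[316.0, 254.7]] [ 0.669 -0.107  0.088]
10 [[305.9, 254.3]] [ 0.668 -0.1    0.087]
20 [[296.3, 253.4]] [ 0.668 -0.094  0.086]
TCP-line px [[320.68461399 241.36207107]
 [320.85840623 258.88345241]]
```

View pics/c5.png

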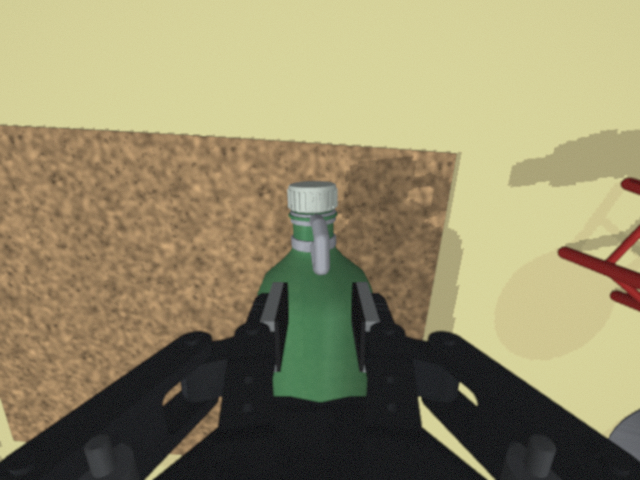

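{"name": "servo_tool", "arguments": {"motion": [[0,0,0.02,0,-0.3],[0,0,0.02,0,-0.3],[0,0,0.02,0,-0.3],[0,0,0.01,0,-0.3],[0,0,0.006,0,-0.3],[0,0,0,0,-0.3],[0,0,0,0,-0.45],[0,0,0,0,-0.55],[0,0,0,0,-0.62],[0,0,0,0,-0.68],[0,0,0,0,-0.74],[0,0,0,0,-0.8],[0,0,0,0,-1],[0,0,0,0,-1],[0,0,0,0,-1]], "newtons": 8}}

```text
time_s: 14.75
position: [0.6702, -0.1102, 0.0849]
tcp_rot: [-0.0, 0.999, 0.032, 0.001]
contact_force: [0.0, 2.8, 3.3]
finger_gap: 0.0095
gripper_force: 20.3
```

{"name": "servo_tool", "arguments": {"motion": [[0,0,0,0,-0.8],[0,0,0,0,-0.8],[0,0,0,0,-0.8]]}}

```text
time_s: 15.05
position: [0.6702, -0.1105, 0.0848]
tcp_rot: [0.0, 0.999, 0.032, 0.001]
contact_force: [1.4, 2.7, 6.1]
finger_gap: 0.0097
gripper_force: 21.3
```

{"name": "servo_tool", "arguments": {"motion": [[0,0,0,0,-0.78],[0,0,0,0,-0.78]]}}

```text
time_s: 15.25
position: [0.6702, -0.1106, 0.0848]
tcp_rot: [0.0, 0.999, 0.032, 0.001]
contact_force: [1.4, 4.4, 4.3]
finger_gap: 0.01
gripper_force: 21.5
```

{"name": "servo_tool", "arguments": {"motion": [[0,0,0,0,-0.768],[0,0,0,0,-0.768]]}}

```text
time_s: 15.45
position: [0.6702, -0.1109, 0.0848]
tcp_rot: [0.0, 0.999, 0.032, 0.001]
contact_force: [0.9, 2.6, 4.8]
finger_gap: 0.0096
gripper_force: 17.7
```

{"name": "servo_tool", "arguments": {"motion": [[0,0,0,0,-0.762],[0,0,0,0,-0.762]]}}

```text
time_s: 15.65
position: [0.6702, -0.111, 0.0847]
tcp_rot: [0.0, 0.999, 0.032, 0.001]
contact_force: [1.2, 2.1, 5.2]
finger_gap: 0.0102
gripper_force: 15.3
```

```bash
python3 - <<'E'
import numpy as np
t=np.radians(np.arange(0,90.1,2));x=.15*np.cos(t)-.084*np.sin(t);z=.15*np.sin(t)+.084*np.cos(t)
for i in range(45): print(f"{2*i+2}:[{1e3*(x[i+1]-x[i]):.1f},{-1e3*(z[i+1]-z[i]):.1f}]",end=" ")
print(x[[0,8,20,30,45]],z[[0,8,20,30,45]])
E
```

```text
2:[-3.0,-5.2] 4:[-3.2,-5.1] 6:[-3.4,-5.0] 8:[-3.5,-4.8] 10:[-3.7,-4.7] 12:[-3.9,-4.6] 14:[-4.0,-4.4] 16:[-4.2,-4.3] 18:[-4.3,-4.1] 20:[-4.5,-4.0] 22:[-4.6,-3.8] 24:[-4.7,-3.7] 26:[-4.9,-3.5] 28:[-5.0,-3.3] 30:[-5.1,-3.2] 32:[-5.2,-3.0] 34:[-5.3,-2.8] 36:[-5.4,-2.6] 38:[-5.5,-2.4] 40:[-5.6,-2.2] 42:[-5.6,-2.0] 44:[-5.7,-1.8] 46:[-5.8,-1.6] 48:[-5.8,-1.4] 50:[-5.9,-1.2] 52:[-5.9,-1.0] 54:[-5.9,-0.8] 56:[-6.0,-0.6] 58:[-6.0,-0.4] 60:[-6.0,-0.2] 62:[-6.0,0.0] 64:[-6.0,0.2] 66:[-6.0,0.4] 68:[-6.0,0.7] 70:[-5.9,0.9] 72:[-5.9,1.1] 74:[-5.9,1.3] 76:[-5.8,1.5] 78:[-5.8,1.7] 80:[-5.7,1.9] 82:[-5.6,2.1] 84:[-5.6,2.3] 86:[-5.5,2.5] 88:[-5.4,2.7] 90:[-5.3,2.8] [ 0.15        0.12103572  0.06091251  0.00225387 -0.084     ] [0.084      0.12209159 0.16076587 0.17190381 0.15      ]
```

{"name": "servo_tool", "arguments": {"motion": [[0,0,0,0,-0.752],[-0.003,0,-0.0052,0,-0.752],[-0.0032,0,-0.0051,0,-0.752],[-0.0034,0,-0.005,0,-0.752],[-0.0036,0,-0.0048,0,-0.752],[0,0,0,0,-0.752]]}}

```text
time_s: 16.25
position: [0.6554, -0.1117, 0.1047]
tcp_rot: [0.0, 0.999, 0.032, -0.001]
contact_force: [0.9, -0.6, -0.6]
finger_gap: 0.0106
gripper_force: 0.9
```

```bash
cat > capc.py <<'E'
from fit import *
import sys
n=sys.argv[1]
def cc(fn,r):
    a=cv2.imread(fn).min(2)[r[0]:r[1],r[2]:r[3]]; m=a>130; v,u=np.nonzero(m); return m.sum(),(u.mean()+r[2]).round(1),(v.mean()+r[0]).round(1)
snap("wrist",f"pics/wrist{n}.png");snap("scene",f"pics/scene{n}.png");snap("top",f"pics/top{n}.png")
im=cv2.imread(f"pics/scene{n}.png").min(2).astype(int)//10
E
python3 - <<'E'
import sys; sys.argv=['',"6"]
from capc import *
print(get_obs()["finger_gap"],get_obs()["gripper_force"],get_obs()["contact_force"].round(1))
print('\n'.join(''.join('%3d'%x for x in r) for r in im[228:280,200:235]))
E
```

```text
0.010544514201429211 0.0 [-0.4  0.2 -0.2]
 10 10 11 11 11 10 10 11 10 10 11  9  4  2  1  2  2  2  2  2  2  2  3  3  3  1  2  2  2  2  3  3  5  6  5
 11 10 11 10 11 11 11 11 10 11 11 10  9  4  2  2  2  2  1  2  2  2  2  3  2  2  2  2  2  2  2  3  5  7  6
 11 10 10 10 11 11 11 10 11 11 11 11  9  4  2  2  2  2  2  2  2  2  2  2  2  2  2  2  2  2  2  3  4  6  7
 11 11 10 11 11 11 11 11 11 11 11 11 10  8  4  2  2  2  2  2  2  2  2  2  2  2  2  2  2  2  2  2  3  6  6
 11 11 11 11 10 11 11 11 10 11 11 11 10 10  6  2  2  1  2  2  2  2  2  2  2  2  2  2  2  2  2  2  2  4  6
 11 11 10 11 11 10 10 11 11 10 11 11 10 11  9  5  5  5  2  2  2  2  2  2  2  2  2  2  2  2  2  2  2  3  4
 11 10 11 11 11 10 11 10 11 10 11 11 10  8  8  7  7  6  3  2  2  2  2  2  2  3  2  2  2  2  2  2  2  3  3
 11 10 10 10 11 11 11 10 10 11 11 10  8  7  7  8  7  7  4  2  2  1  2  2  2  1  2  2  2  2  2  2  3  3  3
 11 11 11 10 11 10 11 11 11 10  8  8  8  7  7  8  7  7  6  1  2  1  2  2  2  2  2  2  2  2  1  2  2  3  4
 11 10 10 11 10 11 10 11 10  8  7  7  8  8  7  7  7  8  6  3  2  2  2  2  1  3  2  2  2  2  2  2  3  4  
[... 3753 characters left out ...]
5  5  5  5  5  5  5  5  5  5  4  5  4  4  5  5  5  4  5  4  5  4
  5  4  4  5  5  5  5  5  5  5  5  5  5  5  5  5  5  5  6  5  5  5  5  5  4  4  4  4  5  5  5  5  5  5  5
  5  4  4  5  5  5  6  5  6  6  6  5  5  5  6  5  5  5  5  5  5  5  5  4  4  4  4  4  5  4  5  5  5  5  5
  4  5  4  5  5  5  5  6  6  6  5  5  5  5  6  5  5  5  5  5  5  5  6  5  5  5  5  5  5  5  5  5  5  5  5
  9  4  5  5  5  5  6  6  6  6  5  5  5  5  6  6  6  6  5  5  5  5  5  5  5  5  5  5  5  5  5  6  5  5  4
 11  9  5  5  5  5  5  6  5  6  5  5  5  5  5  5  5  5  5  5  5  6  5  5  5  5  5  5  5  5  5  5  4  5  5
 11 10  9  4  5  5  5  5  5  5  5  5  4  5  5  5  5  5  5  5  5  5  5  5  5  5  5  5  5  5  5  4  4  5  5
```

{"name": "servo_tool", "arguments": {"motion": [[0,0,0,0,-0.4],[0,0,0,0,-0.4],[0.0066,0,0,0,-0.4],[0.0066,0,0,0,-0.4],[0,0,0.008,0,-0.4],[0,0,0.008,0,-0.4],[0,0,0.006,0,-0.4],[0,0,0,0,-0.5],[0,0,0,0,-0.6],[0,0,0,0,-0.66],[0,0,0,0,-0.72],[0,0,0,0,-0.78],[0,0,0,0,-1],[0,0,0,0,-1],[0,0,0,0,-1]], "newtons": 20}}

```text
time_s: 17.9
position: [0.6699, -0.1103, 0.0829]
tcp_rot: [-0.0, 1.0, 0.032, 0.0]
contact_force: [0.0, 1.5, 1.8]
finger_gap: 0.0091
gripper_force: 19.3
```

{"name": "servo_tool", "arguments": {"motion": [[-0.003,0,-0.0052,0,-1],[-0.0032,0,-0.0051,0,-1],[-0.0034,0,-0.005,0,-1],[0,0,0,0,-1]]}}

```text
time_s: 18.3
position: [0.6592, -0.1115, 0.0981]
tcp_rot: [0.0, 0.999, 0.032, -0.0]
contact_force: [0.7, -0.1, -2.2]
finger_gap: 0.0093
gripper_force: 19.5
```

{"name": "servo_tool", "arguments": {"motion": [[-0.0035,0,-0.0048,0,-1],[-0.0037,0,-0.0047,0,-1],[-0.0039,0,-0.0046,0,-1],[-0.004,0,-0.0044,0,-1],[-0.0042,0,-0.0043,0,-1],[-0.0043,0,-0.0041,0,-1],[-0.0045,0,-0.004,0,-1],[-0.0046,0,-0.0038,0,-1],[-0.0047,0,-0.0037,0,-1],[-0.0049,0,-0.0035,0,-1],[0,0,0,0,-1]]}}

```text
time_s: 19.4
position: [0.6177, -0.1141, 0.1405]
tcp_rot: [0.0, 0.999, 0.032, 0.001]
contact_force: [1.6, -0.8, 0.0]
finger_gap: 0.009
gripper_force: 20.0
```

```bash
python3 - <<'E'
import sys; sys.argv=['',"7"]
from capc import *
o=get_obs(); print(o["position"].round(4),o["contact_force"].round(1),o["wrist_torque"].round(2),o["gripper_force"],o["finger_gap"])
a=cv2.imread("pics/wrist7.png").astype(int); g=(a.min(2)>125)&(a.max(2)-a.min(2)<25); n,_,st,c=cv2.connectedComponentsWithStats(g[100:420,220:420].astype(np.uint8)); print([(s[4],(q+[220,100]).round().tolist()) for s,q in zip(st,c) if s[4]>60])
T=T_tool(); bar=(T@[0,0,-.008+.003,1])[:3]; ax=T[:3,0]
for th in(0,10,20,26,32,40):
    t=np.radians(th); al=np.cos(t)*ax+np.sin(t)*np.array([0,0,1]); ra=np.cos(t)*np.array([0,0,1])-np.sin(t)*ax
    print(th,proj("pics/wrist7.png",[bar-.038*ra+.04*al]).round().tolist())
E
```

```text
[ 0.6183 -0.114   0.14  ] [ 3.   0.9 -0.3] [ 0.09 -0.56 -0.04] 20.07937596878037 0.008947797276937043
[(np.int32(57953), [320.0, 263.0]), (np.int32(5899), [314.0, 225.0]), (np.int32(116), [318.0, 336.0])]
0 [[321.0, 205.0]]
10 [[321.0, 196.0]]
20 [[321.0, 189.0]]
26 [[321.0, 187.0]]
32 [[321.0, 185.0]]
40 [[321.0, 185.0]]
```

```bash
cat > est.py <<'E'
from fit import *
from scipy.ndimage import label
def est(n):
    T=T_tool(); bar=(T@[0,0,-.005,1])[:3]; ax=np.array([T[0,0],T[1,0],0]); fn=f"pics/scene{n}.png"; snap("scene",fn)
    im=cv2.imread(fn).astype(int); g=(im[...,1]-im[...,2]>10)&(im[...,1]-im[...,0]>6)&(im[...,1]<150)
    L,k=label(g[100:400,100:400]); s=np.bincount(L.ravel())[1:]; v,u=np.nonzero(L==1+s.argmax()); u=u+100;v=v+100
    w=(im.min(2)>105)&(im.max(2)-im.min(2)<30)
    L2,_=label(w[v.min()-40:v.max()+40,u.min()-40:u.max()+40]); s2=np.bincount(L2.ravel())
    print("green",s.max(),u.min(),u.max(),v.min(),v.max(),u.mean().round(1),v.mean().round(1))
    for i in np.argsort(-s2[1:])[:3]+1:
        y,x=np.nonzero(L2==i); print(" white",len(y),(x.mean()+u.min()-40).round(1),(y.mean()+v.min()-40).round(1))
    for th in range(0,100,10):
        t=np.radians(th); al=np.cos(t)*ax+np.sin(t)*np.array([0,0,1]); ra=np.cos(t)*np.array([0,0,1])-np.sin(t)*ax
        b=bar-.038*ra-.15*al; lat=np.cross(al,ra); q=np.linspace(0,6.28,40)
        P=[b+al*z+.046*(np.cos(s)*ra+np.sin(s)*lat) for z in(0,.105) for s in q]; r=proj(fn,P)
        print(th,"cap",proj(fn,[b+.182*al])[0].round(),"body bbox",r[:,0].min().round(),r[:,0].max().round(),r[:,1].min().round(),r[:,1].max().round(),"low z",round(min(p[2] for p in P),3))
E
python3 -c "
from est import *
est('8')"
```

```text
green 1246 239 283 213 251 261.7 232.2
 white 69 228.9 241.2
 white 13 232.2 232.6
 white 8 238.9 237.6
0 cap [228. 243.] body bbox 238.0 288.0 194.0 242.0 low z 0.061
10 cap [226. 243.] body bbox 237.0 286.0 201.0 246.0 low z 0.036
20 cap [224. 242.] body bbox 234.0 284.0 208.0 250.0 low z 0.015
30 cap [223. 241.] body bbox 231.0 280.0 216.0 253.0 low z -0.003
40 cap [222. 239.] body bbox 228.0 276.0 223.0 256.0 low z -0.016
50 cap [222. 237.] body bbox 224.0 271.0 225.0 262.0 low z -0.024
60 cap [221. 235.] body bbox 220.0 266.0 227.0 269.0 low z -0.027
70 cap [222. 233.] body bbox 216.0 260.0 229.0 274.0 low z -0.025
80 cap [222. 230.] body bbox 213.0 254.0 231.0 279.0 low z -0.017
90 cap [224. 227.] body bbox 210.0 247.0 233.0 282.0 low z -0.005
```

{"name": "servo_tool", "arguments": {"motion": [[-0.005,0,-0.0033,0,-1],[-0.0051,0,-0.0032,0,-1],[-0.0052,0,-0.003,0,-1],[-0.0053,0,-0.0028,0,-1],[-0.0054,0,-0.0026,0,-1],[-0.0055,0,-0.0024,0,-1],[-0.0056,0,-0.0022,0,-1],[-0.0056,0,-0.002,0,-1],[-0.0057,0,-0.0018,0,-1],[-0.0058,0,-0.0016,0,-1],[0,0,0,0,-1]]}}

```text
time_s: 20.7
position: [0.5635, -0.1176, 0.1658]
tcp_rot: [0.0, 0.999, 0.032, 0.001]
contact_force: [3.7, 0.6, 6.7]
finger_gap: 0.009
gripper_force: 22.2
```

```bash
python3 -c "
from est import *
o=get_obs(); print(o['position'].round(4),o['contact_force'].round(1),o['wrist_torque'].round(2))
est('9')"
```

```text
[ 0.5635 -0.1176  0.1658] [3.7 0.6 6.7] [ 0.16 -0.65 -0.03]
green 1176 240 288 209 242 267.0 226.3
 white 155 239.0 221.5
 white 2 251.0 222.5
 white 2 241.5 231.0
0 cap [243. 226.] body bbox 252.0 302.0 178.0 225.0 low z 0.087
10 cap [241. 225.] body bbox 251.0 300.0 185.0 229.0 low z 0.062
20 cap [239. 225.] body bbox 248.0 297.0 192.0 233.0 low z 0.041
30 cap [238. 223.] body bbox 245.0 294.0 200.0 236.0 low z 0.023
40 cap [237. 222.] body bbox 242.0 290.0 206.0 239.0 low z 0.01
50 cap [236. 220.] body bbox 238.0 285.0 208.0 246.0 low z 0.002
60 cap [236. 218.] body bbox 234.0 280.0 211.0 252.0 low z -0.001
70 cap [237. 215.] body bbox 231.0 274.0 213.0 258.0 low z 0.001
80 cap [237. 212.] body bbox 227.0 267.0 215.0 262.0 low z 0.008
90 cap [239. 209.] body bbox 224.0 260.0 216.0 266.0 low z 0.021
```

{"name": "servo_tool", "arguments": {"motion": [[-0.0058,0,-0.0014,0,-1],[-0.0059,0,-0.0012,0,-1],[-0.0059,0,-0.001,0,-1],[-0.0059,0,-0.0008,0,-1],[-0.006,0,-0.0006,0,-1],[-0.006,0,-0.0004,0,-1],[-0.006,0,-0.0002,0,-1],[-0.006,0,0,0,-1],[-0.006,0,0.0002,0,-1],[-0.006,0,0.0004,0,-1],[0,0,0,0,-1]]}}

```text
time_s: 21.85
position: [0.5044, -0.1216, 0.1721]
tcp_rot: [0.0, 0.999, 0.032, 0.001]
contact_force: [0.6, 0.5, 14.4]
finger_gap: 0.0092
gripper_force: 25.8
```

```bash
python3 -c "
from est import *
o=get_obs(); print(o['position'].round(4),o['contact_force'].round(1),o['wrist_torque'].round(2))
est('10')"
```

```text
[ 0.5044 -0.1216  0.1721] [ 0.6  0.5 14.4] [ 0.36 -0.3   0.  ]
green 1104 251 292 202 242 273.0 222.2
 white 140 254.5 203.9
 white 4 253.5 215.0
 white 3 263.3 203.7
0 cap [259. 213.] body bbox 268.0 316.0 166.0 212.0 low z 0.093
10 cap [257. 212.] body bbox 266.0 314.0 173.0 216.0 low z 0.068
20 cap [255. 211.] body bbox 263.0 312.0 180.0 220.0 low z 0.047
30 cap [254. 210.] body bbox 260.0 308.0 188.0 223.0 low z 0.029
40 cap [253. 209.] body bbox 257.0 304.0 193.0 226.0 low z 0.016
50 cap [253. 207.] body bbox 253.0 299.0 196.0 233.0 low z 0.008
60 cap [253. 204.] body bbox 250.0 294.0 198.0 240.0 low z 0.005
70 cap [253. 202.] body bbox 246.0 288.0 200.0 245.0 low z 0.007
80 cap [254. 199.] body bbox 243.0 282.0 202.0 249.0 low z 0.015
90 cap [255. 196.] body bbox 240.0 275.0 203.0 252.0 low z 0.027
```

{"name": "servo_tool", "arguments": {"motion": [[-0.006,0,-0.0005,0,-1],[-0.006,0,0.0005,0,-1],[-0.0059,0,0.0009,0,-1],[-0.0059,0,0.0011,0,-1],[-0.0059,0,0.0013,0,-1],[-0.0058,0,0.0015,0,-1],[-0.0058,0,0.0017,0,-1],[-0.0057,0,0.0019,0,-1],[0,0,0,0,-1]]}}

```text
time_s: 22.8
position: [0.454, -0.1239, 0.1619]
tcp_rot: [-0.0, 0.999, 0.032, -0.003]
contact_force: [-4.8, 0.8, 15.2]
finger_gap: 0.0089
gripper_force: 29.3
```

```bash
python3 -c "
from est import *
o=get_obs(); print(o['position'].round(4),o['contact_force'].round(1),o['wrist_torque'].round(2))
est('11')"
```

```text
[ 0.454  -0.1239  0.1619] [-4.8  0.8 15.2] [0.29 0.41 0.1 ]
green 1203 259 294 195 242 277.4 220.0
 white 122 269.4 192.3
 white 7 265.7 203.4
 white 2 265.5 200.0
0 cap [272. 206.] body bbox 281.0 329.0 160.0 205.0 low z 0.083
10 cap [271. 205.] body bbox 279.0 327.0 167.0 210.0 low z 0.058
20 cap [269. 205.] body bbox 277.0 324.0 174.0 213.0 low z 0.037
30 cap [268. 203.] body bbox 274.0 320.0 182.0 216.0 low z 0.019
40 cap [267. 202.] body bbox 270.0 316.0 187.0 220.0 low z 0.006
50 cap [267. 200.] body bbox 267.0 312.0 189.0 227.0 low z -0.002
60 cap [267. 197.] body bbox 263.0 306.0 192.0 233.0 low z -0.005
70 cap [267. 195.] body bbox 260.0 301.0 194.0 238.0 low z -0.003
80 cap [268. 192.] body bbox 257.0 295.0 195.0 242.0 low z 0.005
90 cap [269. 189.] body bbox 254.0 288.0 197.0 245.0 low z 0.017
```

{"name": "servo_tool", "arguments": {"motion": [[-0.0057,0,0.0019,0,-1],[-0.0056,0,0.0021,0,-1],[-0.0056,0,0.0023,0,-1],[-0.0055,0,0.0025,0,-1],[0,0,0,0,-1]]}}

```text
time_s: 23.35
position: [0.4301, -0.1245, 0.1514]
tcp_rot: [-0.001, 0.999, 0.032, -0.005]
contact_force: [-5.0, 1.6, 10.9]
finger_gap: 0.0091
gripper_force: 30.8
```

```bash
python3 -c "
from est import *
o=get_obs(); print(o['position'].round(4),o['contact_force'].round(1),o['wrist_torque'].round(2))
est('12')" | grep -v '^[1-6]0 '
```

```text
[ 0.4301 -0.1245  0.1514] [-5.   1.6 10.9] [0.27 0.39 0.09]
green 1274 263 295 193 242 279.6 219.2
 white 114 277.2 188.3
 white 10 271.7 198.9
 white 2 271.5 195.0
0 cap [279. 204.] body bbox 287.0 334.0 159.0 204.0 low z 0.073
70 cap [274. 193.] body bbox 267.0 307.0 192.0 236.0 low z -0.013
80 cap [275. 191.] body bbox 264.0 301.0 194.0 240.0 low z -0.006
90 cap [276. 188.] body bbox 261.0 294.0 195.0 243.0 low z 0.006
```

{"name": "servo_tool", "arguments": {"motion": [[-0.0025,0,0.0012,0,-1],[-0.0015,0,0.001,0,-1],[0,0,0,0,-1],[0,0,0,0,-1]]}}

```text
time_s: 23.8
position: [0.4277, -0.1244, 0.15]
tcp_rot: [-0.002, 0.999, 0.032, -0.004]
contact_force: [-2.7, 4.2, 12.5]
finger_gap: 0.0092
gripper_force: 31.6
```

```bash
python3 -c "
from est import *
o=get_obs(); print(o['position'].round(4),o['contact_force'].round(1),o['wrist_torque'].round(2))
est('13')" | grep -v '^[1-6]0 '
```

```text
[ 0.4277 -0.1244  0.15  ] [-2.7  4.2 12.5] [0.59 0.26 0.21]
green 1285 263 295 192 242 279.7 219.1
 white 113 278.2 188.1
 white 10 272.4 198.3
 white 2 273.5 195.0
0 cap [280. 204.] body bbox 288.0 335.0 159.0 204.0 low z 0.071
70 cap [275. 193.] body bbox 267.0 307.0 192.0 236.0 low z -0.015
80 cap [276. 190.] body bbox 264.0 301.0 194.0 240.0 low z -0.007
90 cap [277. 188.] body bbox 262.0 295.0 195.0 243.0 low z 0.005
```

{"name": "servo_tool", "arguments": {"motion": [[0,0,-0.0007,0,-0.8],[0,0,0,0,-0.77],[0,0,0,0,-0.76],[0,0,0,0,-0.75],[0,0,0,0,-0.74],[0,0,0,0,-0.72],[0,0,0,0,-0.68],[0,0,0,0,-0.6],[0,0,0,0,-0.45],[0,0,0,0,-0.2],[0,0,0,0,0],[0,0,0,0,0]]}}

```text
time_s: 25.05
position: [0.4311, -0.1258, 0.1508]
tcp_rot: [0.0, 0.999, 0.032, 0.0]
contact_force: [0.2, 0.4, 0.4]
finger_gap: 0.0427
gripper_force: 0.0
```

```bash
python3 -c "
from est import *
o=get_obs(); print(o['position'].round(4),o['contact_force'].round(1),o['finger_gap'])
est('14')" | grep -v '^[1-6]0 '
```

```text
[ 0.4311 -0.1258  0.1508] [0.2 0.4 0.4] 0.042691345609569505
green 1274 264 295 192 242 279.9 219.1
 white 110 278.2 188.1
 white 10 272.6 198.3
 white 4 274.0 195.2
0 cap [278. 204.] body bbox 287.0 334.0 159.0 204.0 low z 0.072
70 cap [274. 193.] body bbox 266.0 306.0 192.0 236.0 low z -0.014
80 cap [275. 191.] body bbox 263.0 300.0 194.0 240.0 low z -0.006
90 cap [276. 188.] body bbox 261.0 294.0 195.0 243.0 low z 0.006
```

Released; the flagon is standing and didn't move. I'll retreat toward the robot, then up.

{"name": "servo_tool", "arguments": {"motion": [[-0.005,0,0,0,0],[-0.01,0,0,0,0],[-0.015,0,0,0,0],[-0.015,0,0,0,0],[-0.015,0,0,0,0],[0,0,-0.02,0,0],[0,0,-0.03,0,0],[0,0,-0.04,0,0],[0,0,-0.03,0,0],[0,0,0,0,0],[0,0,0,0,0],[0,0,0,0,0]]}}

```text
time_s: 26.3
position: [0.3696, -0.1291, 0.2692]
tcp_rot: [-0.001, 0.999, 0.032, -0.001]
contact_force: [-0.4, -0.7, -0.1]
finger_gap: 0.043
gripper_force: 0.0
```

```bash
python3 -c "
from est import *
o=get_obs(); print(o['time_s'],o['position'].round(4),o['contact_force'].round(1),o['joint_velocities'].round(3))
est('15')
a=cv2.imread('pics/scene0.png').astype(int);b=cv2.imread('pics/scene15.png').astype(int);d=abs(a-b).max(2)
for n,(r0,r1,c0,c1) in dict(stool=(165,230,138,190),pan=(135,170,158,232),rack=(340,442,390,490)).items(): print(n,(d[r0:r1,c0:c1]>40).sum())
" | grep -v '^[0-9]*0 '
```

```text
26.3 [ 0.3696 -0.1291  0.2692] [-0.4 -0.7 -0.1] [ 0.004  0.018  0.005  0.001 -0.001 -0.   ]
green 1268 264 295 192 242 279.9 219.1
 white 125 279.2 187.8
 white 23 285.0 153.7
 white 9 272.7 198.2
stool 13
pan 332
rack 0
```

```bash
python3 -c "
from plant import *
print(job_done())"
```

```text
the job is handed in; nothing more can be done
None
```

The flagon now stands upright on its base on the mat, released and still; I rolled it until the loop pointed up (about 4° off vertical), let it lie, then lifted it by the loop and handed it in at 26 s. My first grip on the loop slipped off before the bottle left the mat, so I gripped harder. The rack and stool images match the start. The saucepan image differs, most likely from the arm's shadow, and the arm never went near it.

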